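# Line up a box lid's hinge for the pin

### The job

The white cartridge box has lost its lid. Pick up the lid whose two hinge knuckles fit into the gaps between the box's three (not the one with the single wide knuckle), lower it gently from above so that it covers the box level and its knuckle holes line up with the box's, ready for a colleague to slide in the hinge pin, and finish still holding it there in the gripper, at rest and not resting on the box. Leave the other lid and everything else where it stands.

Things in the scene. Friction and masses are not known exactly. Their poses are not given: they have to be found in the camera images.
- box: White open box fixed to the table, 104 x 124 mm, rim 62 mm high, 5 mm walls. Origin: centre of its underside; x points to its hinge wall (far side), y along the hinge, z up. Outside that wall a steel strip, top 2 mm above the rim, carries three steel knuckles on legs, 18 mm long each, at y = -40, 0, +40 mm; the two 22 mm gaps between them are open from above.
- box_axis (a point): Middle of the box's hinge axis (centre of the middle knuckle's bore), 60 mm along the box's x and 87 mm above the table; axes as the box's. Knuckles are 20 mm across outside with an 11 mm bore.
- lid_two: The lid that fits: white plate 90 x 110 x 6 mm lying flat, 100 to 180 g. Origin: centre of its underside; x points to its hinge edge, y along the hinge, z up. Two steel knuckles, 18 mm long each, at y = -20 and +20 mm, axis at x = +61 mm, z = 10 mm. Either lid may lie in either place. Lined up and level, its origin is at x = -1, y = 0, z = 77 mm of the box, 15 mm clear of the rim.
- lid_two_bore (a point): Middle of lid_two's hinge axis, midway between its two knuckles (20 mm outside, 11 mm bore), 61 mm along the lid's x and 10 mm above its underside; axes as the lid's.
- lid_two_grip (a point): Centre of lid_two's grey grip bar, at x = +5 mm, z = 34 mm of the lid, about over its centre of mass; axes as the lid's. The bar is 12 mm thick along x (close the fingers along the lid's x), 64 mm long along y, and spans 22 to 46 mm above the underside, on two posts.
- lid_one: The lid that does not fit, to be left alone: same plate, grip bar and axes as lid_two, but with a single steel knuckle 58 mm long in the middle of its hinge edge. Origin: centre of its underside.
- dropper_2: Dropper bottle with amber contents, 27 mm across, 84 mm high, standing between the lids and the box; bystander. Origin at the centre of its underside.
- dropper_3: White dropper bottle, 27 mm across, 84 mm high, bystander. Origin at the centre of its underside.
- timer: Bench timer lying flat, 62 x 67 x 20 mm, bystander. Origin at the centre of its underside.
- kit_box_2: Small carton, 65 x 101 x 50 mm, bystander. Origin at the centre of its underside.
- hinge_pin: Bent steel hinge pin, 4 mm thick, 105 mm long, lying on the table for the colleague; bystander. Origin at its middle.

How it is judged:
By the outcome, as a careful person would: the job done as asked, in the order asked, and still so for the second after the job is handed in, while the arm keeps its last pose, push and grip.
It also fails if it takes over 40 s, if anything falls off the work surface, if the arm or the gripper's body presses on something with over 40 N, if the wrist force passes 120 N, or if a joint passes its speed limit or range.

### The arm

A 6-joint arm with a two-finger parallel gripper is mounted at the origin on a cart in front of the work surface, level with it; the furniture and walls round the work are solid. World frame = base frame: x ahead of the robot, y to its left, z up, the work surface at z = 0. Lengths are in m, angles in rad, forces in N, time in s.
With the tool pointing down it reaches from about 0.35 to 0.975 m from the base axis. Payload 4.9 kg.
Tool frame: the origin (TCP) lies at the very end of the fingers, on their centre line; the grasp point (between the pads) lies 19 mm behind it (manip.hold_point_z is the distance from the TCP to the grasp point, in m); z points along the fingers, y is the direction in which the jaws open and shut (so a half turn about z gives the same grasp; the last joint's range is limited). The gripper opens to 85 mm and grips with 20 to 120 N. Pads are 22 mm wide; open, the fingers measure 114 mm over their backs; the gripper's body (76 mm by 85 mm) begins 54 mm behind the grasp point. The pads swing forward as they close: fully open they stand 13 mm farther back than shut.
Start: joints at [1.142, 0.053, 1.613, -0, 1.476, -0.119], TCP at [0.191, 0.595, 0.231] pointing down, gripper open.
Joint ranges: [-3.01, 3.01], [-1.01, 2.22], [0.06, 2.58], [-1.02, 4.17], [0.09, 2.62], [-3.14, 3.14]. Speed limits (rad/s): [2.57, 2.57, 3.14, 3.14, 3.14, 3.14].

### API

Orientations are given as a unit quaternion [w, x, y, z].
In Python, from plant import monitor, grab_frame, camera_params, ticket, manip gives the robot as it stands.
- The arm moves only by the tool play_rows, never from a script. Its argument "commands" is a list of rows, each an object of numbers: "dx", "dy", "dz": the shift along the tool's x, y, z in cm; "rx", "ry", "rz": the turn, a rotation vector about the tool's x, y, z in rad; "claw": the closure, from 0 (fully open) to 1 (shut). In form: [{"dx": .., "dy": .., "dz": .., "rx": .., "ry": .., "rz": .., "claw": ..}, ...]. A call has 1 to 5 rows; each row is the pose to reach, as a shift and turn from the pose measured when the call began, along the tool's axes at that moment; what a row does not reach only later rows make up. A row lasts 1/10 s, in which the tool goes at most 50 mm and 8.59 degrees, less where a joint would pass 70% of its speed; a pose out of reach is approached as far as the arm can. A call with a gripper value outside its range is refused whole. The fingers move at their own pace and stop on an object; the grip force is fixed at half the most. Time passes only in rows, so rows that repeat a pose let the fingers close. It gives the time, the measured TCP pose, the force and the opening at its end, in the units of the state.
- monitor.state(): the state, without advancing time (a new reading comes with each control period).
- grab_frame(name): name is "scene" or "top" or "wrist"; returns the picture (480x640x3 uint8, blue, green, red); there is no depth.
- camera_params(name): a dict with "fx", "fy", "cx", "cy" (pixels), "rvec" (rotation vector, rad) and "tvec" (3), from world to camera coordinates, as OpenCV has them; the wrist camera has in their place "tool_from_camera" (4x4, takes a point from camera to tool coordinates, whose origin is the TCP and whose axes are the flange's). Camera axes: x right, y down, z forward; pixel columns grow to the right and rows downward; lengths in m; the calibration is good to about 2 mm. The wrist camera is an equidistant fisheye: a pixel r from the principal point sees the ray r / f radians off the axis. A picture is of the moment at which its call begins: read the wrist's pose just before it. camera_params takes no time and is no camera call.
- ticket.job_done(): hands the job in, once; it reports no verdict.
The state is a dict: "time": time; "joint_pos": joint angles; "joint_vel": joint speeds; "joint_efforts": joint torques, N m; "tool_pos": TCP position; "tool_rot": TCP orientation; "contact_force": force on the tool from outside, world axes, zero at the start; "ft_torque": the same for the moment, N m; "gripper_width": opening from 0.0 (shut) to 1.0 (fully open).
Only numpy, scipy, OpenCV 4.12 (cv2) and the standard library are available. Lean on these libraries where they do the work, as an engineer would, in place of code of your own. Each camera call takes 0.05 s, during which the arm holds its last target.

## Working session

There is one attempt and no reset: what is moved stays moved. The work goes in short steps, Python scripts to look and compute and a tool call to move; the robot and the scene stay as the last step left them, time stands still between calls to the robot, and variables do not carry over. Pictures are saved under pics/ and viewed, and the job is handed in when it is done.

Besides the shell and the picture viewer there is one more tool, called by a JSON object that holds its "name" and its "arguments", one argument or row to a line. play_rows: Moves the arm, as the interface text tells. Its arguments: {"type":"object","properties":{"commands":{"type":"array"}},"required":["commands"]}

```bash
ls; mkdir -p pics; python3 - <<'E'
from plant import monitor, grab_frame, camera_params, ticket, manip
import cv2
s=monitor.state();print(s)
for n in("scene","top","wrist"):
    print(n,camera_params(n)); cv2.imwrite(f"pics/a_{n}.png",grab_frame(n))
print(manip.hold_point_z)
E
```

```text
pics
{'time': 0.0, 'joint_pos': array([ 1.14202672e+00,  5.33479862e-02,  1.61428089e+00, -1.60675037e-06,
        1.47598071e+00, -1.18965293e-01]), 'joint_vel': array([-1.78863510e-03,  2.62247442e-04,  6.71085172e-04,  4.29326471e-04,
       -1.20319769e-05, -4.48605001e-04]), 'joint_efforts': array([-4.71520798e-04, -3.93687379e+01, -3.70174813e+01, -1.75153973e-04,
        6.99718090e-03, -4.64457145e-06]), 'tool_pos': array([0.19026828, 0.59469179, 0.23007634]), 'tool_rot': array([-2.71976125e-04,  1.54283273e-01,  9.88026141e-01, -9.71097320e-04]), 'contact_force': array([-1.09671845,  0.37334564, -0.28670063]), 'ft_torque': array([-0.00309528,  0.02025437, -0.01151534]), 'gripper_width': 1.0006603107501804}
scene {'fx': 580.2336360068953, 'fy': 580.2336360068953, 'cx': 326.11766418252336, 'cy': 231.357143174138, 'rvec': array([ 2.27875051, -0.74038508,  0.31114603]), 'tvec': array([-0.60620619,  0.1425733 ,  0.8752564 ])}
top {'fx': 542.4145946686979, 'fy': 542.4145946686979, 'cx': 308.44613943920245, 'cy': 243.97600228629105, 'rvec': array([ 2.15473451, -2.18782628,  0.09614125]), 'tvec': array([-0.21843039,  0.55428555,  0.89321691])}
wrist {'fx': 371.64829954431775, 'fy': 371.64829954431775, 'cx': 314.5525363376491, 'cy': 236.6662446833458, 'tool_from_camera': array([[-2.80694932e-04, -9.53378678e-01, -3.01776435e-01,
         7.80744028e-02],
       [ 9.99999924e-01, -3.49693252e-04,  1.74616618e-04,
         7.89252559e-04],
       [-2.72004944e-04, -3.01776363e-01,  9.53378704e-01,
        -1.42867842e-01],
       [ 0.00000000e+00,  0.00000000e+00,  0.00000000e+00,
         1.00000000e+00]])}
0.0187
```

View pics/a_scene.png

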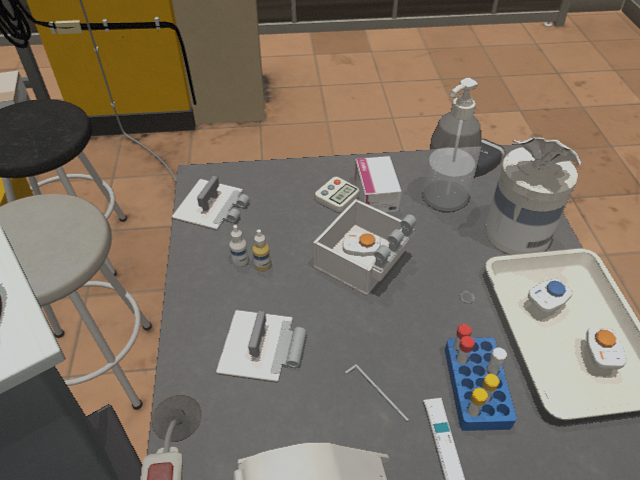

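View pics/a_top.png

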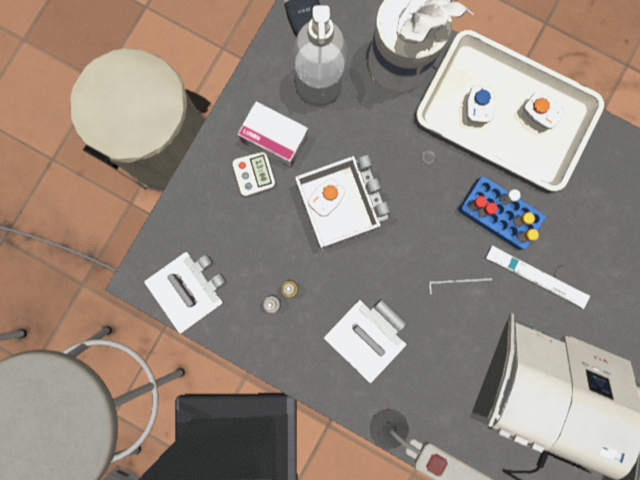

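View pics/a_wrist.png

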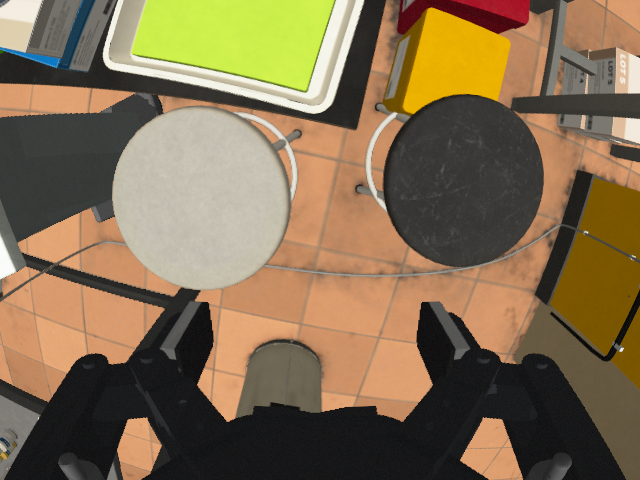

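The fitting lid (two knuckles) is the one at top px (184,291) / scene px (210,203). The other lid, at top px (366,340), has the single wide knuckle. The box is at top px (340,200). Next I'll crop in and measure.

```bash
cat > h.py <<'E'
import numpy as np, cv2
from plant import camera_params
from scipy.spatial.transform import Rotation as R
def cam(n):
    p=camera_params(n); return p,R.from_rotvec(p['rvec']).as_matrix(),p['tvec']
def plane(n,uv,z):
    p,Rm,t=cam(n); uv=np.atleast_2d(uv).astype(float)
    d=np.c_[(uv[:,0]-p['cx'])/p['fx'],(uv[:,1]-p['cy'])/p['fy'],np.ones(len(uv))]@Rm
    c=-Rm.T@t; return c+d*((z-c[2])/d[:,2])[:,None]
def proj(n,P):
    p,Rm,t=cam(n); q=np.atleast_2d(P)@Rm.T+t
    return np.c_[q[:,0]/q[:,2]*p['fx']+p['cx'],q[:,1]/q[:,2]*p['fy']+p['cy']]
E
python3 - <<'E'
import cv2,numpy as np
t=cv2.imread('pics/a_top.png'); s=cv2.imread('pics/a_scene.png')
def c(im,x,y,w,h,k): return cv2.resize(im[y:y+h,x:x+w],None,fx=k,fy=k,interpolation=cv2.INTER_CUBIC)
cv2.imwrite('pics/b1.png',np.hstack([c(t,135,240,100,100,4),c(t,290,150,100,100,4)]))
cv2.imwrite('pics/b2.png',np.hstack([c(s,165,165,100,100,4),c(s,312,195,110,100,4)]))
from h import *
for n,uv in (('top',(184,291)),('top',(340,200))): print(plane(n,uv,0))
# white mask lid
g=cv2.cvtColor(t,cv2.COLOR_BGR2HSV)
m=((g[...,2]>215)&(g[...,1]<30)).astype(np.uint8); 
for (x,y,w,h) in((135,240,100,100),(290,150,105,105)):
    mm=np.zeros_like(m); mm[y:y+h,x:x+w]=m[y:y+h,x:x+w]
    cs,_=cv2.findContours(mm,cv2.RETR_EXTERNAL,cv2.CHAIN_APPROX_NONE); k=max(cs,key=cv2.contourArea)
    r=cv2.minAreaRect(k); print(cv2.contourArea(k),r,cv2.boxPoints(r).tolist(), cv2.approxPolyDP(k,5,True).reshape(-1,2).tolist())
E
```

```text
[[ 0.47497441 -0.01047265  0.        ]]
[[ 0.62980864 -0.28321083  0.        ]]
3121.5 ((183.7204132080078, 291.4242248535156), (62.55728530883789, 54.928348541259766), 54.63753890991211) [[143.22076416015625, 281.8110656738281], [188.01522827148438, 250.02145385742188], [224.22006225585938, 301.0373840332031], [179.42559814453125, 332.8269958496094]] [[187, 253], [145, 281], [179, 332], [221, 302]]
3581.5 ((338.6011962890625, 200.48902893066406), (74.32665252685547, 65.58525085449219), 69.775146484375) [[294.9828796386719, 176.9536590576172], [356.5243835449219, 154.28050231933594], [382.2195129394531, 224.02439880371094], [320.6780090332031, 246.6975555419922]] [[353, 157], [296, 177], [321, 246], [379, 225], [373, 210], [377, 224], [370, 224], [349, 168], [299, 184], [301, 176], [352, 158], [372, 207]]
```

View pics/b1.png

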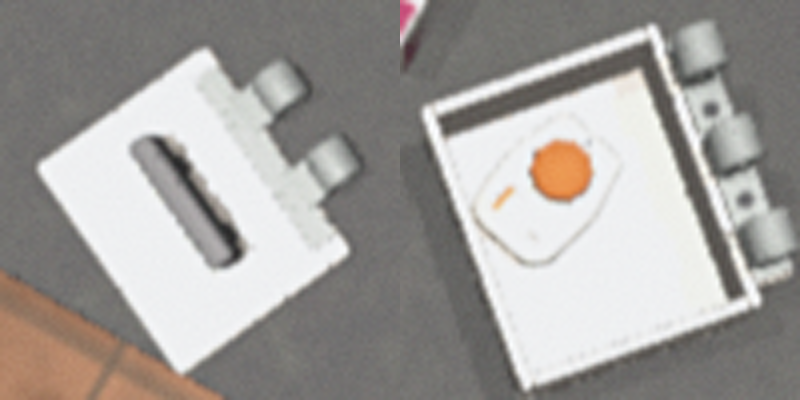

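View pics/b2.png

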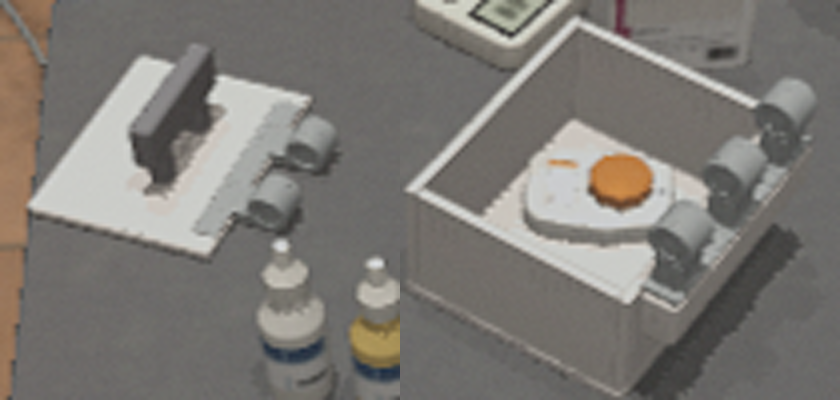

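```bash
cat > fit.py <<'E'
from h import *
from scipy.optimize import least_squares
def T(q,L): 
    c,s=np.cos(q[2]),np.sin(q[2]); L=np.array(L,float)
    return np.c_[q[0]+c*L[:,0]-s*L[:,1], q[1]+s*L[:,0]+c*L[:,1], L[:,2]]
def pose(obs,q0):   # point observations (cam, px, local pt)
    f=lambda q: np.concatenate([(proj(n,T(q,[l]))[0]-uv) for n,uv,l in obs])
    r=least_squares(f,q0); return r.x,r.fun.reshape(-1,2)
def px(p,off): return np.array(p)/4-.375+np.array(off)
E
python3 - <<'E'
from fit import *
# lid corners z=6
lc=lambda a,b:(a*.045,b*.055,.006)
tp=[px(p,(135,240)) for p in [(38,168),(207,48),(350,250),(180,373)]]
sp=[px(p,(165,165)) for p in [(28,206),(140,55),(312,97),(208,260)]]
print("lid top corners",plane('top',tp,.006).round(4).tolist()); print("scene",plane('scene',sp,.006).round(4).tolist())
bt=[px(p,(290,150)) for p in [(22,107),(255,25),(360,302),(127,388)]]
bs=[px(p,(312,195)) for p in [(6,190),(180,18),(230,302)]]
print("box top",plane('top',bt,.062).round(4).tolist()); print("scene",plane('scene',bs,.062).round(4).tolist())
E
```

```text
lid top corners [[0.492, 0.0569, 0.006], [0.5427, -0.0156, 0.006], [0.4549, -0.0774, 0.006], [0.4039, -0.0049, 0.006]]
scene [[0.4044, -0.0072, 0.006], [0.493, 0.0557, 0.006], [0.5442, -0.0179, 0.006], [0.4532, -0.0836, 0.006]]
box top [[0.6594, -0.2068, 0.062], [0.6923, -0.3033, 0.062], [0.5765, -0.3434, 0.062], [0.5428, -0.2479, 0.062]]
scene [[0.5429, -0.249, 0.062], [0.6608, -0.2106, 0.062], [0.5782, -0.3458, 0.062]]
```

```bash
cat > go.py <<'E'
from h import *
from plant import monitor
import sys
def cmd(x,y,z,yaw):
    "tool down, tool y at angle yaw(deg)"
    s=monitor.state(); w,a,b,c=s['tool_rot']; R0=R.from_quat([a,b,c,w]).as_matrix(); p=s['tool_pos']
    t=np.radians(yaw); ty=np.array([np.cos(t),np.sin(t),0]); tz=np.array([0,0,-1.]); R1=np.c_[np.cross(ty,tz),ty,tz]
    d=R0.T@(np.array([x,y,z])-p)*100; rv=R.from_matrix(R0.T@R1).as_rotvec()
    e=np.degrees(np.arctan2(R0[1,1],R0[0,1]))
    print('t',s['time'],'pos',p.round(4),'yaw',e.round(2),'tilt',np.degrees(np.arccos(-R0[2,2])).round(2),'F',s['contact_force'].round(2),'T',s['ft_torque'].round(3),'w',round(s['gripper_width'],3))
    print('cmd cm',d.round(2),'rv',rv.round(4))
if __name__=='__main__': cmd(*map(float,sys.argv[1:]))
E
python3 go.py .476 -.016 .20 -55
```

```text
t 0.15 pos [0.1903 0.5948 0.2303] yaw 72.25 tilt 0.09 F [ 0.71 -0.65 -0.5 ] T [ 0.003 -0.003  0.003] w 1.005
cmd cm [-45.83 -49.46   3.1 ] rv [-1.1000e-03  1.7000e-03  2.2209e+00]
```

{"name": "play_rows", "arguments": {
  "commands": [
    {"dx": -45.8, "dy": -49.5, "dz": 1, "rz": 2.22, "claw": 0.3},
    {"dx": -45.8, "dy": -49.5, "dz": 1, "rz": 2.22, "claw": 0.3},
    {"dx": -45.8, "dy": -49.5, "dz": 1, "rz": 2.22, "claw": 0.3},
    {"dx": -45.8, "dy": -49.5, "dz": 1, "rz": 2.22, "claw": 0.3},
    {"dx": -45.8, "dy": -49.5, "dz": 1, "rz": 2.22, "claw": 0.3}
  ]
}}

```text
invalid input
```

```bash
python3 go.py .476 -.016 .20 -55
```

```text
t 0.15 pos [0.1903 0.5948 0.2303] yaw 72.25 tilt 0.09 F [ 0.71 -0.65 -0.5 ] T [ 0.003 -0.003  0.003] w 1.005
cmd cm [-45.83 -49.46   3.1 ] rv [-1.1000e-03  1.7000e-03  2.2209e+00]
```

{"name": "play_rows", "arguments": {
  "commands": [
    {"dx": -45.8, "dy": -49.5, "dz": 1, "rx": 0, "ry": 0, "rz": 2.22, "claw": 0.3},
    {"dx": -45.8, "dy": -49.5, "dz": 1, "rx": 0, "ry": 0, "rz": 2.22, "claw": 0.3},
    {"dx": -45.8, "dy": -49.5, "dz": 1, "rx": 0, "ry": 0, "rz": 2.22, "claw": 0.3},
    {"dx": -45.8, "dy": -49.5, "dz": 1, "rx": 0, "ry": 0, "rz": 2.22, "claw": 0.3},
    {"dx": -45.8, "dy": -49.5, "dz": 1, "rx": 0, "ry": 0, "rz": 2.22, "claw": 0.3}
  ]
}}

```text
time: 0.65
tool_pos: [0.2963, 0.3668, 0.2271]
tool_rot: [0.0, 0.508, 0.861, -0.0]
contact_force: [0.3, -0.4, 0.2]
gripper_width: 0.699
```

```bash
python3 go.py .476 -.016 .20 -55
```

```text
t 0.65 pos [0.2963 0.3668 0.2271] yaw 28.97 tilt 0.05 F [ 0.33 -0.35  0.17] T [0.054 0.005 0.001] w 0.699
cmd cm [-42.19  -2.82   2.75] rv [4.0000e-04 9.0000e-04 1.4656e+00]
```

{"name": "play_rows", "arguments": {
  "commands": [
    {"dx": -42.2, "dy": -2.8, "dz": 2.7, "rx": 0, "ry": 0, "rz": 1.466, "claw": 0.4},
    {"dx": -42.2, "dy": -2.8, "dz": 2.7, "rx": 0, "ry": 0, "rz": 1.466, "claw": 0.4},
    {"dx": -42.2, "dy": -2.8, "dz": 2.7, "rx": 0, "ry": 0, "rz": 1.466, "claw": 0.4},
    {"dx": -42.2, "dy": -2.8, "dz": 2.7, "rx": 0, "ry": 0, "rz": 1.466, "claw": 0.4},
    {"dx": -42.2, "dy": -2.8, "dz": 2.7, "rx": 0, "ry": 0, "rz": 1.466, "claw": 0.4}
  ]
}}

```text
time: 1.15
tool_pos: [0.4022, 0.1408, 0.2115]
tool_rot: [0.001, 0.788, 0.615, 0.0]
contact_force: [-0.1, 1.0, 0.2]
gripper_width: 0.6
```

```bash
python3 go.py .476 -.016 .20 -55
```

```text
t 1.15 pos [0.4022 0.1408 0.2115] yaw -14.04 tilt 0.06 F [-0.12  0.97  0.15] T [ 0.002 -0.074 -0.024] w 0.6
cmd cm [-13.42  10.96   1.16] rv [ 1.200e-03 -1.000e-04  7.149e-01]
```

{"name": "play_rows", "arguments": {
  "commands": [
    {"dx": -13.4, "dy": 11.0, "dz": 1.2, "rx": 0, "ry": 0, "rz": 0.715, "claw": 0.4},
    {"dx": -13.4, "dy": 11.0, "dz": 1.2, "rx": 0, "ry": 0, "rz": 0.715, "claw": 0.4},
    {"dx": -13.4, "dy": 11.0, "dz": 1.2, "rx": 0, "ry": 0, "rz": 0.715, "claw": 0.4},
    {"dx": -13.4, "dy": 11.0, "dz": 1.2, "rx": 0, "ry": 0, "rz": 0.715, "claw": 0.4},
    {"dx": -13.4, "dy": 11.0, "dz": 1.2, "rx": 0, "ry": 0, "rz": 0.715, "claw": 0.4}
  ]
}}

```text
time: 1.65
tool_pos: [0.4769, -0.0189, 0.1989]
tool_rot: [0.0, 0.955, 0.296, -0.0]
contact_force: [0.0, 1.0, 0.3]
gripper_width: 0.605
```

```bash
python3 go.py .476 -.016 .20 -55; python3 - <<'E'
from plant import grab_frame,monitor
import cv2,numpy as np
s=monitor.state();np.savez('w1.npz',p=s['tool_pos'],q=s['tool_rot'])
cv2.imwrite('pics/c_wrist.png',grab_frame('wrist'))
E
```

```text
t 1.65 pos [ 0.4769 -0.0189  0.1989] yaw -55.59 tilt 0.06 F [0.04 1.04 0.33] T [ 0.03   0.03  -0.023] w 0.605
cmd cm [ 0.09 -0.29 -0.11] rv [ 0.0007  0.0008 -0.0104]
```

View pics/c_wrist.png

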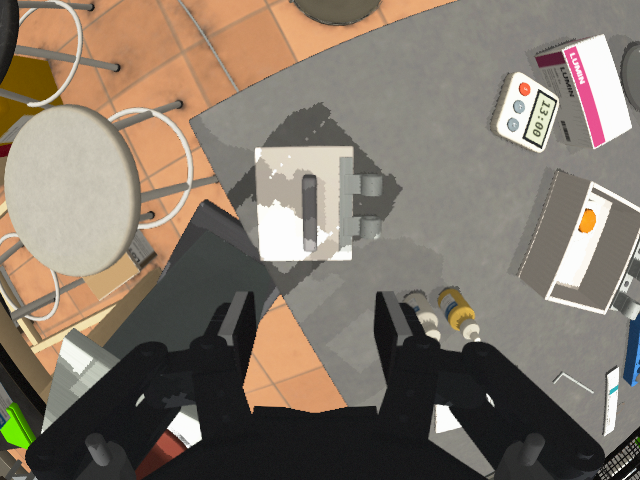

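The wrist view shows the lid square to the jaws: plate corners about (255,147), (353,147), (353,261) and (260,262), bar at (309,212), knuckles at (370,185) and (368,228). I'll compute its position from this view.

```bash
cat >> h.py <<'E'
def wplane(uv,z,p,q):
    c=camera_params('wrist'); uv=np.atleast_2d(uv).astype(float)
    d=np.c_[uv[:,0]-c['cx'],uv[:,1]-c['cy']]; r=np.hypot(*d.T); th=r/c['fx']
    ray=np.c_[d/r[:,None]*np.sin(th)[:,None],np.cos(th)]
    M=c['tool_from_camera']; R0=R.from_quat([q[1],q[2],q[3],q[0]]).as_matrix()
    D=ray@M[:3,:3].T@R0.T; O=R0@M[:3,3]+p
    return O+D*((z-O[2])/D[:,2])[:,None]
E
python3 - <<'E'
import cv2,numpy as np
im=cv2.imread('pics/c_wrist.png')
cv2.imwrite('pics/c2.png',cv2.resize(im[130:280,235:400],None,fx=4,fy=4,interpolation=cv2.INTER_CUBIC))
E
```

```text
(no output)
```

View pics/c2.png

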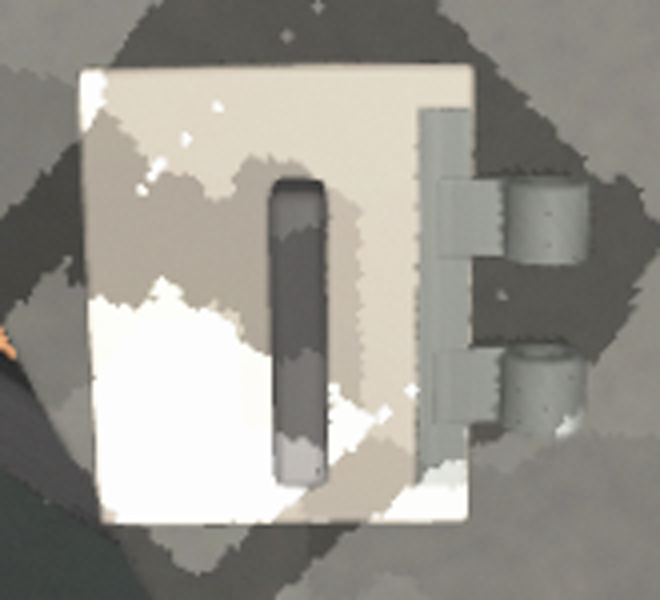

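```bash
python3 - <<'E'
from fit import *
d=np.load('w1.npz');p,q=d['p'],d['q']
k=[px(a,(235,130)) for a in [(81,70),(473,66),(468,521),(102,522)]]
P=wplane(k,.006,p,q); print(P.round(4).tolist(),P.mean(0))
for i in range(4): print(np.linalg.norm(P[i]-P[(i+1)%4]),np.degrees(np.arctan2(*(P[(i+1)%4]-P[i])[[1,0]])))
b=[px(a,(235,130)) for a in [(272,181),(325,181),(328,484),(276,484)]]
B=wplane(b,.046,p,q);print(B.round(4).tolist(),B.mean(0))
E
```

```text
[[0.492, 0.0581, 0.006], [0.5423, -0.0146, 0.006], [0.4532, -0.0775, 0.006], [0.4027, -0.0041, 0.006]] [ 0.4725537  -0.00952565  0.006     ]
0.08840169196998486 -55.290023583341615
0.10904730098490369 -144.80065200971944
0.08906979979360574 124.59612543209815
0.10886665398602026 34.848626142902496
[[0.5002, 0.01, 0.046], [0.5062, 0.0012, 0.046], [0.4536, -0.0356, 0.046], [0.4474, -0.0266, 0.046]] [ 0.47685294 -0.01276386  0.046     ]
```

```bash
python3 go.py .476 -.0135 .04 -55.2
```

```text
t 1.7 pos [ 0.4765 -0.0176  0.199 ] yaw -55.66 tilt 0.03 F [ 0.12 -0.38 -0.47] T [ 0.012  0.045 -0.013] w 0.603
cmd cm [ 0.2  -0.37 15.9 ] rv [ 0.      0.0006 -0.0081]
```

{"name": "play_rows", "arguments": {
  "commands": [
    {"dx": 0.2, "dy": -0.4, "dz": 5, "rx": 0, "ry": 0, "rz": -0.008, "claw": 0.4},
    {"dx": 0.2, "dy": -0.4, "dz": 10, "rx": 0, "ry": 0, "rz": -0.008, "claw": 0.4},
    {"dx": 0.2, "dy": -0.4, "dz": 14, "rx": 0, "ry": 0, "rz": -0.008, "claw": 0.4},
    {"dx": 0.2, "dy": -0.4, "dz": 15.5, "rx": 0, "ry": 0, "rz": -0.008, "claw": 0.4},
    {"dx": 0.2, "dy": -0.4, "dz": 15.9, "rx": 0, "ry": 0, "rz": -0.008, "claw": 0.4}
  ]
}}

```text
time: 2.2
tool_pos: [0.4732, -0.0123, 0.0369]
tool_rot: [-0.001, 0.954, 0.3, -0.003]
contact_force: [-0.3, 0.7, -0.7]
gripper_width: 0.602
```

```bash
python3 go.py .476 -.0135 .016 -55.2
```

```text
t 2.2 pos [ 0.4732 -0.0123  0.0369] yaw -55.07 tilt 0.37 F [-0.28  0.65 -0.7 ] T [ 0.042 -0.009  0.042] w 0.602
cmd cm [0.17 0.26 2.09] rv [-0.0043  0.0047  0.0023]
```

{"name": "play_rows", "arguments": {
  "commands": [
    {"dx": 0.17, "dy": 0.26, "dz": 0.4, "rx": -0.004, "ry": 0.005, "rz": 0.0, "claw": 0.4},
    {"dx": 0.17, "dy": 0.26, "dz": 1.0, "rx": -0.004, "ry": 0.005, "rz": 0.0, "claw": 0.4},
    {"dx": 0.17, "dy": 0.26, "dz": 1.6, "rx": -0.004, "ry": 0.005, "rz": 0.0, "claw": 0.4},
    {"dx": 0.17, "dy": 0.26, "dz": 2.0, "rx": -0.004, "ry": 0.005, "rz": 0.0, "claw": 0.4},
    {"dx": 0.17, "dy": 0.26, "dz": 2.0, "rx": -0.004, "ry": 0.005, "rz": 0.0, "claw": 0.4}
  ]
}}

```text
time: 2.7
tool_pos: [0.4758, -0.0134, 0.0166]
tool_rot: [-0.0, 0.954, 0.3, -0.0]
contact_force: [-0.2, -0.4, -1.0]
gripper_width: 0.599
```

```bash
python3 go.py .476 -.0135 .016 -55.2;python3 - <<'E'
from plant import grab_frame,monitor
import cv2,numpy as np
s=monitor.state();np.savez('w2.npz',p=s['tool_pos'],q=s['tool_rot'])
cv2.imwrite('pics/d_wrist.png',grab_frame('wrist'))
E
```

```text
t 2.7 pos [ 0.4758 -0.0134  0.0166] yaw -55.06 tilt 0.04 F [-0.19 -0.36 -0.97] T [-0.019  0.046 -0.034] w 0.599
cmd cm [0.01 0.02 0.06] rv [-0.0006  0.      0.0025]
```

View pics/d_wrist.png

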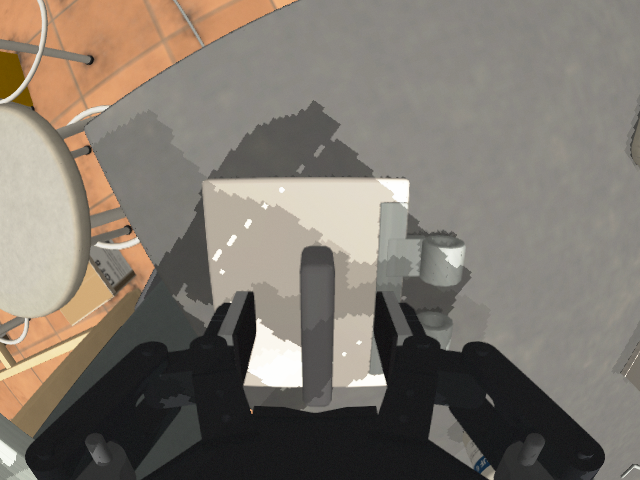

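The bar (col 317) sits midway between the pads (cols 250 and 378). Closing.

{"name": "play_rows", "arguments": {
  "commands": [
    {"dx": 0, "dy": 0, "dz": 0.05, "rx": 0, "ry": 0, "rz": 0, "claw": 0.7},
    {"dx": 0, "dy": 0, "dz": 0.05, "rx": 0, "ry": 0, "rz": 0, "claw": 1},
    {"dx": 0, "dy": 0, "dz": 0.05, "rx": 0, "ry": 0, "rz": 0, "claw": 1},
    {"dx": 0, "dy": 0, "dz": 0.05, "rx": 0, "ry": 0, "rz": 0, "claw": 1},
    {"dx": 0, "dy": 0, "dz": 0.05, "rx": 0, "ry": 0, "rz": 0, "claw": 1}
  ]
}}

```text
time: 3.25
tool_pos: [0.4764, -0.0136, 0.0168]
tool_rot: [-0.0, 0.954, 0.3, 0.0]
contact_force: [0.3, -0.5, 2.9]
gripper_width: 0.131
```

{"name": "play_rows", "arguments": {
  "commands": [
    {"dx": 0, "dy": 0, "dz": 0, "rx": 0, "ry": 0, "rz": 0, "claw": 1},
    {"dx": 0, "dy": 0, "dz": 0, "rx": 0, "ry": 0, "rz": 0, "claw": 1}
  ]
}}

```text
time: 3.45
tool_pos: [0.4764, -0.0136, 0.0168]
tool_rot: [-0.0, 0.954, 0.3, 0.0]
contact_force: [-0.0, 0.1, -0.2]
gripper_width: 0.125
```

```bash
python3 go.py .476 -.0135 .18 -55.2
```

```text
t 3.45 pos [ 0.4764 -0.0136  0.0168] yaw -55.06 tilt 0.05 F [-0.04  0.08 -0.16] T [-0.006 -0.002 -0.037] w 0.125
cmd cm [-1.000e-02 -2.000e-02 -1.632e+01] rv [ 0.0003 -0.0009  0.0024]
```

{"name": "play_rows", "arguments": {
  "commands": [
    {"dx": 0, "dy": 0, "dz": -1.5, "rx": 0, "ry": 0, "rz": 0, "claw": 1},
    {"dx": 0, "dy": 0, "dz": -5, "rx": 0, "ry": 0, "rz": 0, "claw": 1},
    {"dx": 0, "dy": 0, "dz": -9, "rx": 0, "ry": 0, "rz": 0, "claw": 1},
    {"dx": 0, "dy": 0, "dz": -13, "rx": 0, "ry": 0, "rz": 0, "claw": 1},
    {"dx": 0, "dy": 0, "dz": -16, "rx": 0, "ry": 0, "rz": 0, "claw": 1}
  ]
}}

```text
time: 3.95
tool_pos: [0.4764, -0.0136, 0.179]
tool_rot: [0.0, 0.954, 0.3, 0.001]
contact_force: [1.0, -0.2, -0.8]
gripper_width: 0.132
```

{"name": "play_rows", "arguments": {
  "commands": [
    {"dx": 0, "dy": 0, "dz": -1, "rx": 0, "ry": 0, "rz": 0, "claw": 1},
    {"dx": 0, "dy": 0, "dz": -1, "rx": 0, "ry": 0, "rz": 0, "claw": 1}
  ]
}}

```text
time: 4.15
tool_pos: [0.4772, -0.0138, 0.1903]
tool_rot: [0.001, 0.954, 0.3, 0.003]
contact_force: [-0.5, -0.8, -1.5]
gripper_width: 0.131
```

```bash
python3 - <<'E'
from fit import *
from plant import grab_frame,monitor
s=monitor.state();np.savez('w3.npz',p=s['tool_pos'],q=s['tool_rot'])
im=grab_frame('wrist');cv2.imwrite('pics/e_wrist.png',im)
# box fit from top+scene picks
B=[('top',px(p,(290,150)),(a*.052,b*.062,.062)) for p,a,b in [((22,107),-1,1),((255,25),1,1),((360,302),1,-1),((127,388),-1,-1)]]
B+=[('scene',px(p,(312,195)),(a*.052,b*.062,.062)) for p,a,b in [((6,190),-1,-1),((180,18),-1,1),((230,302),1,-1)]]
q,r=pose(B,[.617,-.276,-1.23]);print('box',q,np.degrees(q[2]));print(r.round(2).tolist())
q2,r=pose(B[:4],q);print('top only',q2,np.degrees(q2[2]))
q2,r=pose(B[4:],q);print('scene only',q2,np.degrees(q2[2]))
E
python3 go.py .476 -.0135 .18 -55.2
```

```text
box [ 0.61852259 -0.27634419 -1.23712746] -70.88218201045594
[[0.08, -0.38], [1.11, -1.14], [1.44, -0.31], [-0.26, -0.06], [-0.52, -0.57], [-1.7, -1.04], [-0.62, 0.38]]
top only [ 0.61777267 -0.27536158 -1.23542119] -70.78442024022361
scene only [ 0.61919078 -0.27807546 -1.24586453] -71.38277913820104
t 4.2 pos [ 0.4761 -0.0136  0.1882] yaw -55.06 tilt 0.11 F [-0.91  0.59 -2.  ] T [-0.006 -0.001  0.073] w 0.128
cmd cm [-0.01 -0.01  0.82] rv [ 0.001  -0.0016  0.0025]
```

View pics/e_wrist.png

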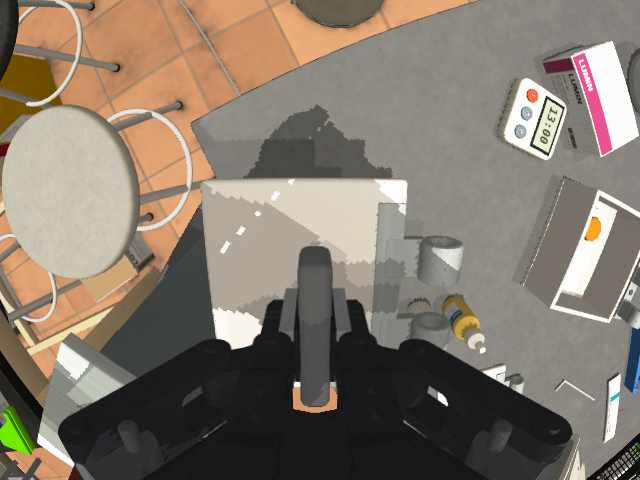

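Lid is held and level (plate far edge at rows ~180, knuckles at (440,258) and (430,330)). Now carrying it above the box.

```bash
python3 - <<'E'
from fit import *
d=np.load('w3.npz')
im=cv2.imread('pics/e_wrist.png')
cv2.imwrite('pics/e2.png',cv2.resize(im[165:345,195:475],None,fx=2.8,fy=2.8,interpolation=cv2.INTER_CUBIC))
E
python3 go.py .6198 -.2801 .2 -71
```

```text
t 4.2 pos [ 0.4761 -0.0136  0.1882] yaw -55.06 tilt 0.11 F [-0.91  0.59 -2.  ] T [-0.006 -0.001  0.073] w 0.128
cmd cm [-3.49 30.08 -1.16] rv [ 0.0008 -0.0018  0.2783]
```

View pics/e2.png

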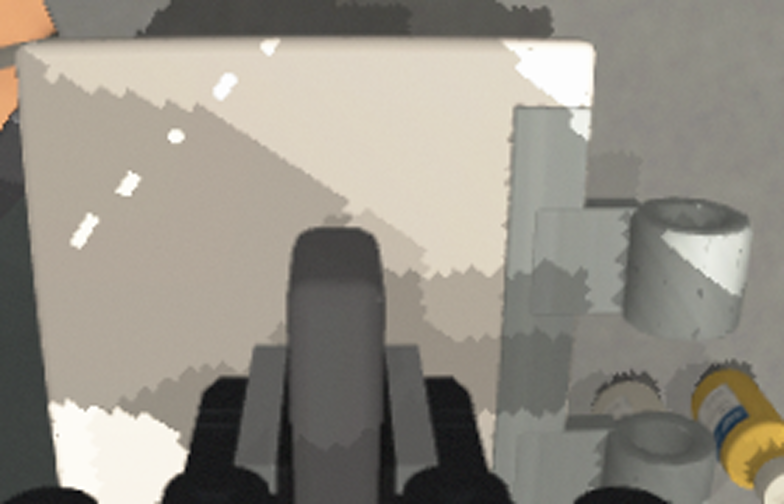

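{"name": "play_rows", "arguments": {
  "commands": [
    {"dx": -0.4, "dy": 3, "dz": -1.2, "rx": 0, "ry": 0, "rz": 0.03, "claw": 1},
    {"dx": -0.9, "dy": 7.5, "dz": -1.2, "rx": 0, "ry": 0, "rz": 0.07, "claw": 1},
    {"dx": -1.4, "dy": 12, "dz": -1.2, "rx": 0, "ry": 0, "rz": 0.11, "claw": 1},
    {"dx": -1.9, "dy": 16.5, "dz": -1.2, "rx": 0, "ry": 0, "rz": 0.15, "claw": 1},
    {"dx": -2.4, "dy": 21, "dz": -1.2, "rx": 0, "ry": 0, "rz": 0.2, "claw": 1}
  ]
}}

```text
time: 4.7
tool_pos: [0.5758, -0.2004, 0.1962]
tool_rot: [-0.002, 0.979, 0.203, -0.001]
contact_force: [-0.2, 0.6, -0.2]
gripper_width: 0.13
```

```bash
python3 go.py .6198 -.2801 .2 -71
```

```text
t 4.7 pos [ 0.5758 -0.2004  0.1962] yaw -66.63 tilt 0.25 F [-0.15  0.63 -0.23] T [ 0.096 -0.042  0.037] w 0.13
cmd cm [ 0.88  9.06 -0.42] rv [-0.0039  0.002   0.0762]
```

{"name": "play_rows", "arguments": {
  "commands": [
    {"dx": 0.3, "dy": 4, "dz": -0.4, "rx": -0.004, "ry": 0.002, "rz": 0.035, "claw": 1},
    {"dx": 0.7, "dy": 7, "dz": -0.4, "rx": -0.004, "ry": 0.002, "rz": 0.06, "claw": 1},
    {"dx": 0.9, "dy": 8.8, "dz": -0.4, "rx": -0.004, "ry": 0.002, "rz": 0.076, "claw": 1},
    {"dx": 0.9, "dy": 9.1, "dz": -0.4, "rx": -0.004, "ry": 0.002, "rz": 0.076, "claw": 1},
    {"dx": 0.9, "dy": 9.1, "dz": -0.4, "rx": -0.004, "ry": 0.002, "rz": 0.076, "claw": 1}
  ]
}}

```text
time: 5.2
tool_pos: [0.619, -0.2799, 0.1964]
tool_rot: [-0.002, 0.986, 0.165, -0.002]
contact_force: [0.2, -0.0, -1.5]
gripper_width: 0.129
```

{"name": "play_rows", "arguments": {
  "commands": [
    {"dx": 0, "dy": 0, "dz": 0, "rx": 0, "ry": 0, "rz": 0, "claw": 1},
    {"dx": 0, "dy": 0, "dz": 0, "rx": 0, "ry": 0, "rz": 0, "claw": 1}
  ]
}}

```text
time: 5.4
tool_pos: [0.6181, -0.2785, 0.1951]
tool_rot: [-0.003, 0.986, 0.166, -0.003]
contact_force: [-0.1, 0.1, -1.1]
gripper_width: 0.129
```

```bash
python3 go.py .6198 -.2801 .2 -71; python3 - <<'E'
from fit import *
from plant import grab_frame,monitor
s=monitor.state();np.savez('w4.npz',p=s['tool_pos'],q=s['tool_rot'])
for n in ('wrist','scene','top'): cv2.imwrite(f'pics/f_{n}.png',grab_frame(n))
E
```

```text
t 5.4 pos [ 0.6181 -0.2785  0.1951] yaw -70.94 tilt 0.44 F [-0.06  0.06 -1.07] T [-0.01  -0.019 -0.033] w 0.129
cmd cm [ 0.1   0.21 -0.49] rv [-0.006   0.0048  0.001 ]
```

View pics/f_wrist.png

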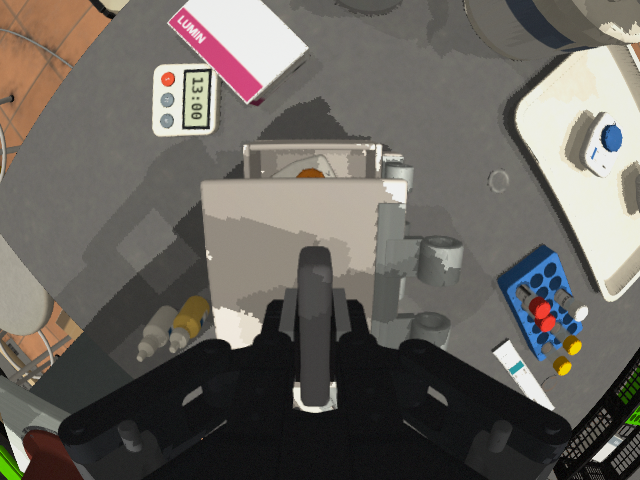

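View pics/f_scene.png

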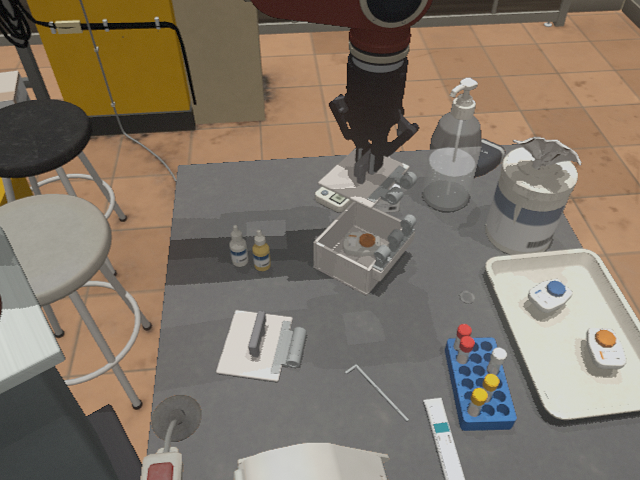

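View pics/f_top.png

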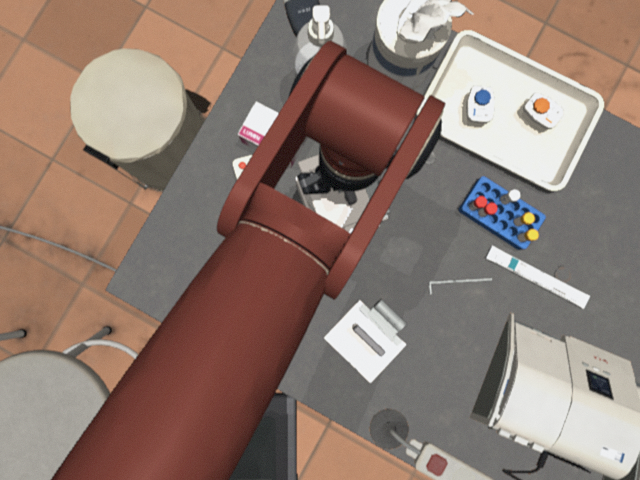

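```bash
python3 - <<'E'
import cv2,numpy as np
s=cv2.imread('pics/a_scene.png'); f=cv2.imread('pics/f_scene.png'); t=cv2.imread('pics/a_top.png')
z=lambda im,x,y,w,h,k: cv2.resize(im[y:y+h,x:x+w],None,fx=k,fy=k,interpolation=cv2.INTER_CUBIC)
cv2.imwrite('pics/g1.png',np.hstack([z(s,365,208,60,70,8)[:560],z(t,352,148,40,70,8)]))
cv2.imwrite('pics/g2.png',z(f,318,145,105,75,7))
E
```

```text
(no output)
```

View pics/g1.png

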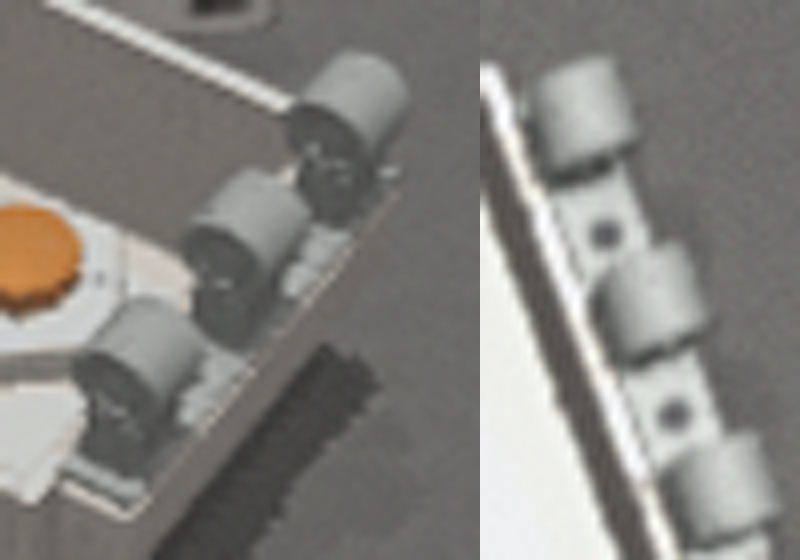

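View pics/g2.png

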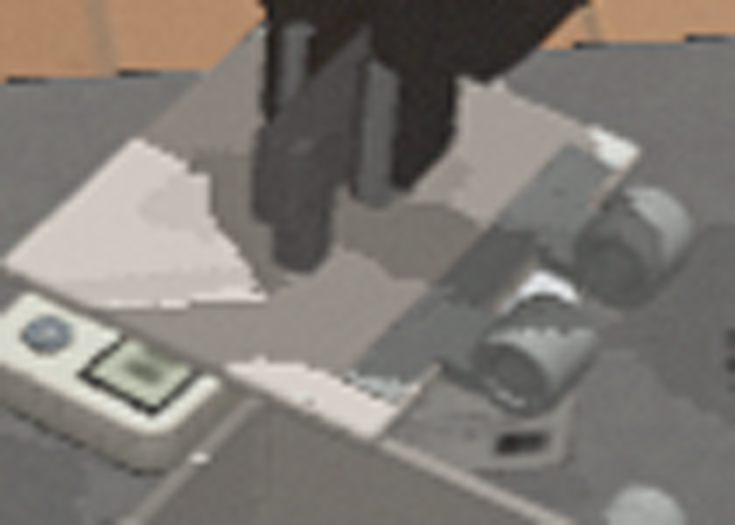

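```bash
python3 - <<'E'
from fit import *
d=np.load('w4.npz');p,q=d['p'],d['q']
qb=[.61852,-.27634,-1.23713]
L=lambda y:(.060,y,.087)
a=proj('scene',T(qb,[L(-.049),L(-.009),L(.031)])); print('box faces scene crop px',((a-[365,208])*8+3.5).round(0).tolist())
a=proj('top',T(qb,[L(-.04),L(0),L(.04)])); print('box knuckle mid top crop px',((a-[352,148])*8+3.5+[480,0]).round(0).tolist())
# holes between knuckles?(strip top z=.064)
a=proj('top',T(qb,[(.06,-.02,.064),(.06,.02,.064)])); print('strip holes',((a-[352,148])*8+3.5+[480,0]).round(0).tolist())
# lid as held: nominal
R0=R.from_quat([q[1],q[2],q[3],q[0]]).as_matrix()
def lid(pt): # lid local -> tool: tool y=lid x-5mm, tool x = lid y, tool z=-(z)+.0168
    x,y,z=pt; return R0@np.array([y,x-.005,.0168-z])+p
pts=[(.061,-.029,.010),(.061,.011,.010),(.045,-.055,.006),(.045,.055,.006),(-.045,-.055,.006)]
a=proj('scene',[lid(k) for k in pts]); print('lid faces, corners scene crop',((a-[318,145])*7+3).round(0).tolist())
print(R0.round(3))
E
```

```text
box faces scene crop px [[113.0, 392.0], [221.0, 264.0], [324.0, 142.0]]
box knuckle mid top crop px [[731.0, 485.0], [660.0, 298.0], [589.0, 113.0]]
strip holes [[681.0, 412.0], [612.0, 230.0]]
lid faces, corners scene crop [[506.0, 382.0], [605.0, 273.0], [366.0, 437.0], [639.0, 147.0], [-8.0, 260.0]]
[[ 0.945  0.327 -0.007]
 [ 0.327 -0.945  0.004]
 [-0.005 -0.006 -1.   ]]
```

```bash
python3 go.py .6198 -.2801 .124 -70.9
```

```text
t 5.55 pos [ 0.6188 -0.2791  0.1965] yaw -70.95 tilt 0.31 F [ 0.57  0.29 -1.46] T [-0.062  0.044  0.064] w 0.124
cmd cm [0.09 0.16 7.25] rv [-0.0041  0.0033 -0.001 ]
```

{"name": "play_rows", "arguments": {
  "commands": [
    {"dx": 0.09, "dy": 0.16, "dz": 1.5, "rx": -0.004, "ry": 0.003, "rz": -0.001, "claw": 1},
    {"dx": 0.09, "dy": 0.16, "dz": 3.5, "rx": -0.004, "ry": 0.003, "rz": -0.001, "claw": 1},
    {"dx": 0.09, "dy": 0.16, "dz": 5.5, "rx": -0.004, "ry": 0.003, "rz": -0.001, "claw": 1},
    {"dx": 0.09, "dy": 0.16, "dz": 6.8, "rx": -0.004, "ry": 0.003, "rz": -0.001, "claw": 1},
    {"dx": 0.09, "dy": 0.16, "dz": 7.2, "rx": -0.004, "ry": 0.003, "rz": -0.001, "claw": 1}
  ]
}}

```text
time: 6.05
tool_pos: [0.6185, -0.2793, 0.1214]
tool_rot: [-0.001, 0.986, 0.166, -0.002]
contact_force: [-0.1, 0.2, -1.0]
gripper_width: 0.13
```

```bash
python3 go.py .6198 -.2801 .124 -70.9
```

```text
t 6.05 pos [ 0.6185 -0.2793  0.1214] yaw -70.89 tilt 0.26 F [-0.13  0.22 -0.98] T [-0.059  0.053 -0.062] w 0.13
cmd cm [ 0.09  0.12 -0.26] rv [-0.0033  0.003   0.0002]
```

{"name": "play_rows", "arguments": {
  "commands": [
    {"dx": 0.1, "dy": 0.12, "dz": -0.26, "rx": -0.003, "ry": 0.003, "rz": 0, "claw": 1},
    {"dx": 0.1, "dy": 0.12, "dz": -0.26, "rx": -0.003, "ry": 0.003, "rz": 0, "claw": 1},
    {"dx": 0.1, "dy": 0.12, "dz": -0.26, "rx": -0.003, "ry": 0.003, "rz": 0, "claw": 1},
    {"dx": 0.1, "dy": 0.12, "dz": -0.26, "rx": -0.003, "ry": 0.003, "rz": 0, "claw": 1}
  ]
}}

```text
time: 6.45
tool_pos: [0.6205, -0.2804, 0.1253]
tool_rot: [0.0, 0.986, 0.166, 0.001]
contact_force: [0.1, 1.1, -1.5]
gripper_width: 0.129
```

```bash
python3 go.py .6198 -.2801 .124 -70.9; python3 - <<'E'
from fit import *
from plant import grab_frame,monitor
s=monitor.state();np.savez('w5.npz',p=s['tool_pos'],q=s['tool_rot'])
w=grab_frame('wrist');f=grab_frame('scene')
cv2.imwrite('pics/h_wrist.png',w);cv2.imwrite('pics/h_scene.png',f)
z=lambda im,x,y,w,h,k: cv2.resize(im[y:y+h,x:x+w],None,fx=k,fy=k,interpolation=cv2.INTER_CUBIC)
cv2.imwrite('pics/h1.png',z(f,315,165,110,80,7)); cv2.imwrite('pics/h2.png',z(w,350,130,130,150,4))
E
python3 go.py .6198 -.2801 .124 -70.9
```

```text
t 6.45 pos [ 0.6205 -0.2804  0.1253] yaw -70.89 tilt 0.1 F [ 0.06  1.09 -1.54] T [-0.004 -0.     0.   ] w 0.129
cmd cm [-0.05 -0.05  0.13] rv [ 0.0012 -0.0013  0.0002]
t 6.55 pos [ 0.6202 -0.2803  0.1248] yaw -70.89 tilt 0.06 F [-0.06  1.4  -0.88] T [ 0.026  0.011 -0.01 ] w 0.128
cmd cm [-0.03 -0.03  0.08] rv [ 0.0007 -0.0008  0.0001]
```

View pics/h1.png

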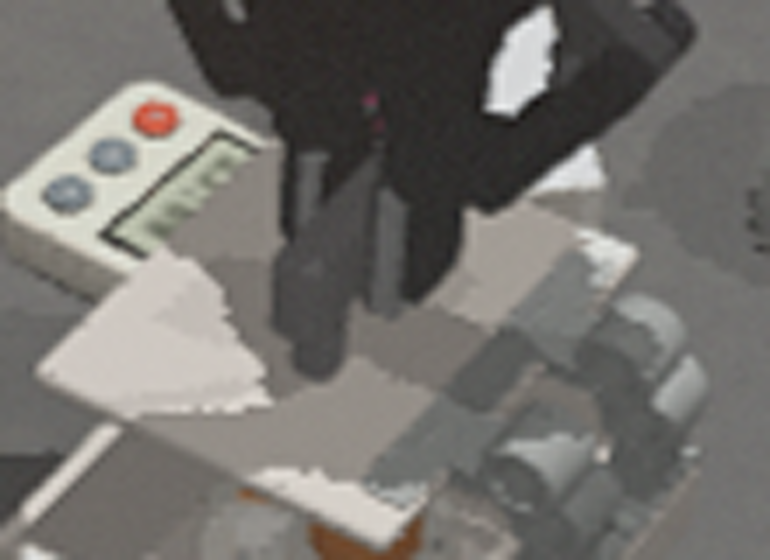

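View pics/h2.png

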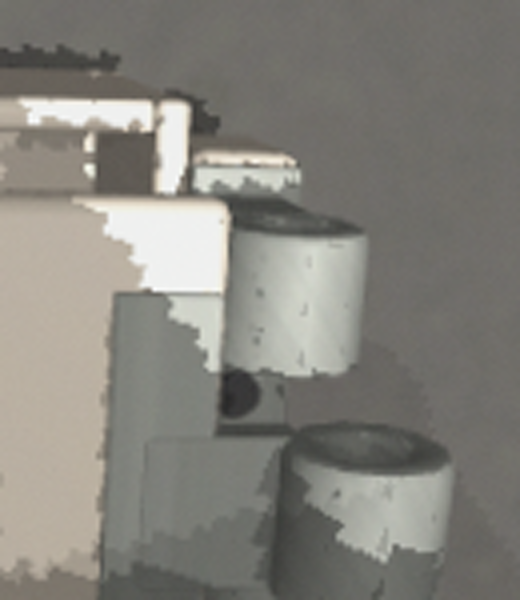

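View pics/h_wrist.png

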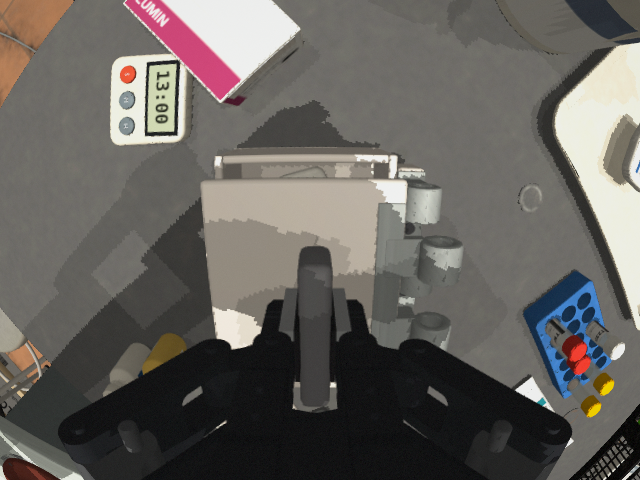

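```bash
python3 - <<'E'
from fit import *
d=np.load('w5.npz');p,q=d['p'],d['q']
qb=np.array([.61852,-.27634,-1.23713])
zl=p[2]-.0168
def loc(P): c,s=np.cos(qb[2]),np.sin(qb[2]); e=P[:,:2]-qb[:2]; return np.c_[c*e[:,0]+s*e[:,1],-s*e[:,0]+c*e[:,1]]
k=lambda a: px(a,(350,130))
print('in box frame (mm):')
show=lambda n,uv,z:print(n,(1000*loc(wplane([k(uv)],z,p,q))).round(1))
show('box +y face centre, expect 60,49',(300,220),.087)
show('lid +y face centre, expect 60,29',(370,449),zl+.010)
show('box wall outer corner, expect 52,62',(190,97),.062)
show('lid plate corner, expect 44,55',(229,200),zl+.006)
show('strip hole (x?,20)',(238,393),.064)
# straight knuckle ends: bottom edge (-y end) box: top-of-cylinder
show('box -y end top of cyl y=31',(300,377),.097)
# lid left corner in full image
print('lid -x corner, expect -46,55',(1000*loc(wplane([(203,181.5)],zl+.006,p,q))).round(1))
print('box -x corner outer expect -52,62',(1000*loc(wplane([(215,156)],.062,p,q))).round(1))
E
```

```text
in box frame (mm):
box +y face centre, expect 60,49 [[59.1 47.8]]
lid +y face centre, expect 60,29 [[59.6 27.6]]
box wall outer corner, expect 52,62 [[49.7 61. ]]
lid plate corner, expect 44,55 [[42.5 54.2]]
strip hole (x?,20) [[58.6 18.3]]
box -y end top of cyl y=31 [[57.5 29.8]]
lid -x corner, expect -46,55 [[-44.7  53.7]]
box -x corner outer expect -52,62 [[-52.9  60.2]]
```

```bash
python3 - <<'E'
from fit import *
d=np.load('w5.npz');p,q=d['p'],d['q']
qb=np.array([.61852,-.27634,-1.23713])
zl=p[2]-.0168
def loc(P): c,s=np.cos(qb[2]),np.sin(qb[2]); e=P[:,:2]-qb[:2]; return np.c_[c*e[:,0]+s*e[:,1],-s*e[:,0]+c*e[:,1]]
def tang(uv,z,sg):
    u=px(uv,(350,130)); a=loc(wplane([u],z,p,q))[0,0]; b=loc(wplane([u],z+.01,p,q))[0,0]
    sl=(b-a)/.01; return 1000*(a-sg*.01*np.hypot(1,sl))
print('box axis x from right',tang((365,300),.087,1),'left',tang((231,300),.087,-1))
print('lid axis x from right',tang((449,500),zl+.01,1),'left',tang((281,500),zl+.01,-1))
# scene predictions
R0=R.from_quat([q[1],q[2],q[3],q[0]]).as_matrix()
lid=lambda x,y,z: R0@np.array([y,x-.005,.0168-z])+p
a=proj('scene',[lid(*k) for k in [(.061,-.029,.010),(.061,.011,.010),(.045,-.055,.006),(.045,.055,.006),(-.045,-.055,.006)]]); print('scene lid',((a-[315,165])*7+3).round(0).tolist())
E
```

```text
box axis x from right 58.19332061402155 left 60.92303995321287
lid axis x from right 59.1593582546751 left 60.21914475571848
scene lid [[512.0, 486.0], [607.0, 376.0], [381.0, 541.0], [640.0, 247.0], [29.0, 366.0]]
```

Wrist view at the hover: box knuckle end face (425,185) and lid knuckle end face (442,242). They put the lid within about 0.5 mm of alignment, with 2 mm of play each side. Lowering slowly.

```bash
python3 go.py .6202 -.2802 .105 -70.9
```

```text
t 6.55 pos [ 0.6202 -0.2803  0.1248] yaw -70.89 tilt 0.06 F [-0.06  1.4  -0.88] T [ 0.026  0.011 -0.01 ] w 0.128
cmd cm [-0.   -0.01  1.98] rv [ 0.0007 -0.0008  0.0001]
```

{"name": "play_rows", "arguments": {
  "commands": [
    {"dx": 0, "dy": 0, "dz": 0.3, "rx": 0, "ry": 0, "rz": 0, "claw": 1},
    {"dx": 0, "dy": 0, "dz": 0.7, "rx": 0, "ry": 0, "rz": 0, "claw": 1},
    {"dx": 0, "dy": 0, "dz": 1.1, "rx": 0, "ry": 0, "rz": 0, "claw": 1},
    {"dx": 0, "dy": 0, "dz": 1.4, "rx": 0, "ry": 0, "rz": 0, "claw": 1},
    {"dx": 0, "dy": 0, "dz": 1.5, "rx": 0, "ry": 0, "rz": 0, "claw": 1}
  ]
}}

```text
time: 7.05
tool_pos: [0.6198, -0.2801, 0.1088]
tool_rot: [-0.0, 0.986, 0.166, -0.0]
contact_force: [-0.8, 0.1, -1.3]
gripper_width: 0.129
```

```bash
python3 go.py .6202 -.2802 .0955 -70.9
```

```text
t 7.05 pos [ 0.6198 -0.2801  0.1088] yaw -70.89 tilt 0.03 F [-0.81  0.11 -1.31] T [-0.027  0.01   0.021] w 0.129
cmd cm [0.03 0.03 1.33] rv [-0.0004  0.0001  0.0001]
```

{"name": "play_rows", "arguments": {
  "commands": [
    {"dx": 0.03, "dy": 0.03, "dz": 0.2, "rx": 0, "ry": 0, "rz": 0, "claw": 1},
    {"dx": 0.03, "dy": 0.03, "dz": 0.5, "rx": 0, "ry": 0, "rz": 0, "claw": 1},
    {"dx": 0.03, "dy": 0.03, "dz": 0.8, "rx": 0, "ry": 0, "rz": 0, "claw": 1},
    {"dx": 0.03, "dy": 0.03, "dz": 1.1, "rx": 0, "ry": 0, "rz": 0, "claw": 1},
    {"dx": 0.03, "dy": 0.03, "dz": 1.2, "rx": 0, "ry": 0, "rz": 0, "claw": 1}
  ]
}}

```text
time: 7.55
tool_pos: [0.6199, -0.2801, 0.0962]
tool_rot: [-0.0, 0.986, 0.166, -0.0]
contact_force: [0.5, -0.3, -1.2]
gripper_width: 0.132
```

```bash
python3 go.py .6202 -.2802 .0938 -70.9;python3 - <<'E'
from fit import *
from plant import grab_frame,monitor
s=monitor.state();np.savez('w6.npz',p=s['tool_pos'],q=s['tool_rot'])
w=grab_frame('wrist');f=grab_frame('scene')
cv2.imwrite('pics/i_wrist.png',w);cv2.imwrite('pics/i_scene.png',f)
z=lambda im,x,y,w,h,k: cv2.resize(im[y:y+h,x:x+w],None,fx=k,fy=k,interpolation=cv2.INTER_CUBIC)
cv2.imwrite('pics/i1.png',z(f,315,185,110,85,7)); cv2.imwrite('pics/i2.png',z(w,350,130,130,150,4))
E
python3 go.py .6202 -.2802 .0938 -70.9
```

```text
t 7.55 pos [ 0.6199 -0.2801  0.0962] yaw -70.89 tilt 0.07 F [ 0.45 -0.26 -1.18] T [-0.004  0.035 -0.019] w 0.132
cmd cm [0.02 0.02 0.24] rv [-0.001   0.0006  0.0001]
t 7.65 pos [ 0.62   -0.2801  0.0965] yaw -70.89 tilt 0.05 F [ 0.28  0.23 -0.72] T [-0.014 -0.033  0.033] w 0.132
cmd cm [0.01 0.01 0.27] rv [-0.0008  0.0004  0.0001]
```

View pics/i1.png

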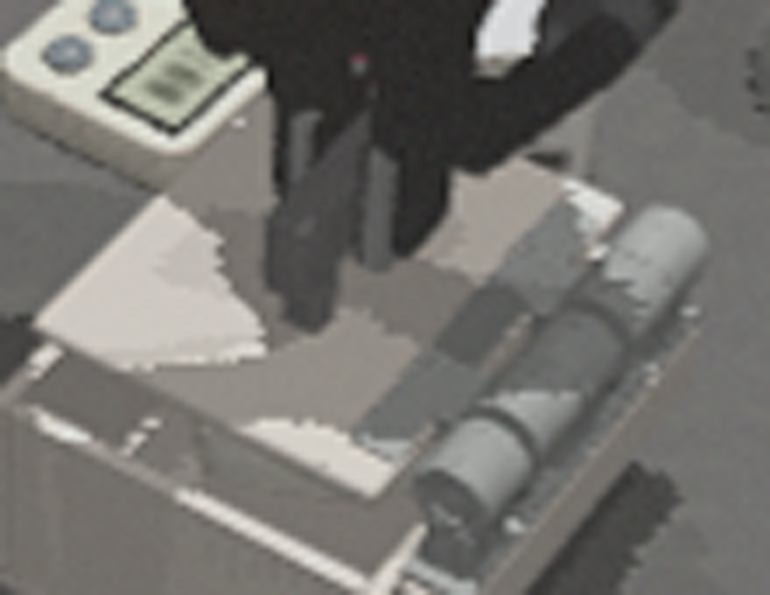

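View pics/i2.png

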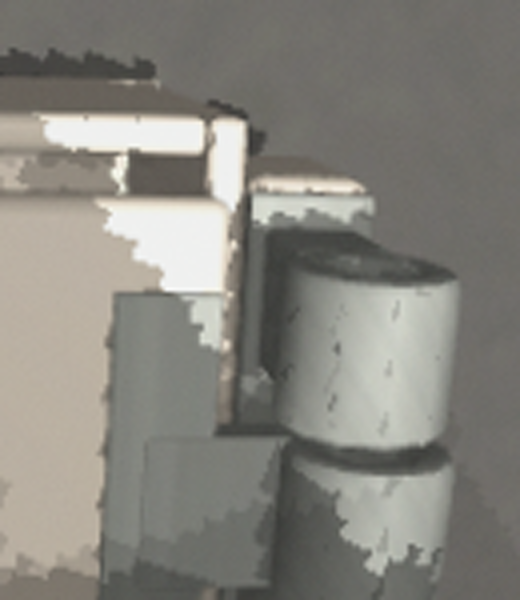

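The knuckles nest with no contact force. In the wrist crop, the box knuckle ends at row ~445 and the lid knuckle starts at row ~460. Checking the fine offsets now.

```bash
python3 - <<'E'
from fit import *
d=np.load('w6.npz');p,q=d['p'],d['q']
qb=np.array([.61852,-.27634,-1.23713])
zl=p[2]-.0168
def loc(P): c,s=np.cos(qb[2]),np.sin(qb[2]); e=P[:,:2]-qb[:2]; return np.c_[c*e[:,0]+s*e[:,1],-s*e[:,0]+c*e[:,1]]
def tang(uv,z,sg):
    u=px(uv,(350,130)); a=loc(wplane([u],z,p,q))[0,0]; b=loc(wplane([u],z+.01,p,q))[0,0]
    sl=(b-a)/.01; return 1000*(a-sg*.01*np.hypot(1,sl))
print('box axis x R',tang((460,340),.087,1),'L',tang((284,340),.087,-1))
print('lid axis x R',tang((450,500),zl+.01,1),'L',tang((279,500),zl+.01,-1))
s=lambda n,uv,z:print(n,(1000*loc(wplane([px(uv,(350,130))],z,p,q))).round(1))
s('box +y face 60,49',(375,264),.087)
s('box -y end crest, y=31',(362,449),.097)
s('lid +y end crest y=29',(362,471),zl+.020)
s('wall corner 52,62',(247,119),.062); s('plate corner 44,55',(229,200),zl+.006)
im=cv2.imread('pics/i_scene.png')
cv2.imwrite('pics/i3.png',cv2.resize(im[205:265,368:420],None,fx=10,fy=10,interpolation=cv2.INTER_CUBIC))
E
```

```text
box axis x R 58.711104069823456 L 59.15501123977263
lid axis x R 58.714052000097254 L 59.436670873548245
box +y face 60,49 [[58.6 47.5]]
box -y end crest, y=31 [[55.3 29.7]]
lid +y end crest y=29 [[54.7 28.1]]
wall corner 52,62 [[49.8 60.3]]
plate corner 44,55 [[42.  53.8]]
```

View pics/i3.png

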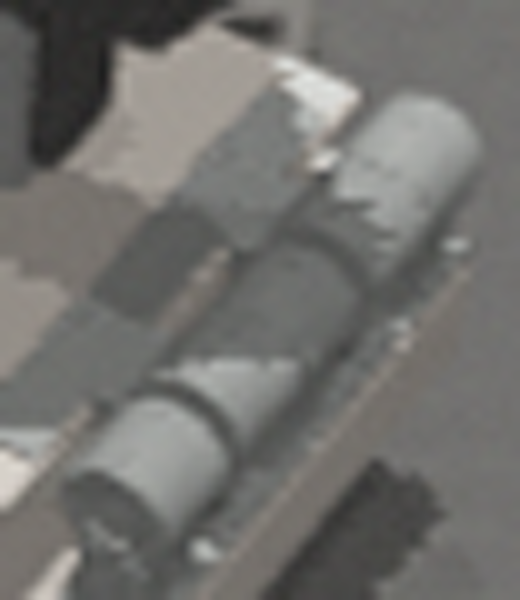

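Offsets are about +0.15 mm in x and +0.3 mm in y, leaving ~2.7 mm to descend. Final lowering.

{"name": "play_rows", "arguments": {
  "commands": [
    {"dx": -0.02, "dy": 0, "dz": 0.08, "rx": 0, "ry": 0, "rz": 0, "claw": 1},
    {"dx": -0.02, "dy": 0, "dz": 0.16, "rx": 0, "ry": 0, "rz": 0, "claw": 1},
    {"dx": -0.02, "dy": 0, "dz": 0.24, "rx": 0, "ry": 0, "rz": 0, "claw": 1},
    {"dx": -0.02, "dy": 0, "dz": 0.27, "rx": 0, "ry": 0, "rz": 0, "claw": 1},
    {"dx": -0.02, "dy": 0, "dz": 0.27, "rx": 0, "ry": 0, "rz": 0, "claw": 1}
  ]
}}

```text
time: 8.15
tool_pos: [0.6198, -0.2802, 0.0937]
tool_rot: [-0.0, 0.986, 0.166, -0.0]
contact_force: [-0.5, 0.2, -2.0]
gripper_width: 0.133
```

```bash
python3 go.py .6200 -.2802 .0938 -70.9;python3 - <<'E'
from fit import *
from plant import grab_frame,monitor
s=monitor.state();np.savez('w7.npz',p=s['tool_pos'],q=s['tool_rot'])
w=grab_frame('wrist');f=grab_frame('scene')
cv2.imwrite('pics/j_wrist.png',w);cv2.imwrite('pics/j_scene.png',f)
z=lambda im,x,y,w,h,k: cv2.resize(im[y:y+h,x:x+w],None,fx=k,fy=k,interpolation=cv2.INTER_CUBIC)
cv2.imwrite('pics/j1.png',z(f,360,200,64,70,8)); cv2.imwrite('pics/j2.png',z(w,350,130,130,150,4))
E
python3 go.py .6200 -.2802 .0938 -70.9
```

```text
t 8.15 pos [ 0.6198 -0.2802  0.0937] yaw -70.89 tilt 0.06 F [-0.53  0.24 -1.99] T [0.001 0.006 0.031] w 0.133
cmd cm [ 0.02  0.01 -0.01] rv [-0.001   0.0005  0.0001]
t 8.25 pos [ 0.6198 -0.2802  0.0938] yaw -70.89 tilt 0.05 F [ 0.1  -0.8  -1.47] T [-0.019  0.024  0.023] w 0.132
cmd cm [0.02 0.   0.  ] rv [-0.0008  0.0005  0.0001]
```

View pics/j1.png

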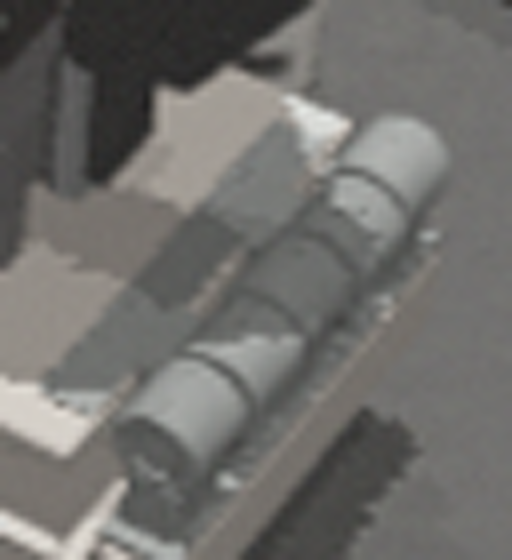

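View pics/j2.png

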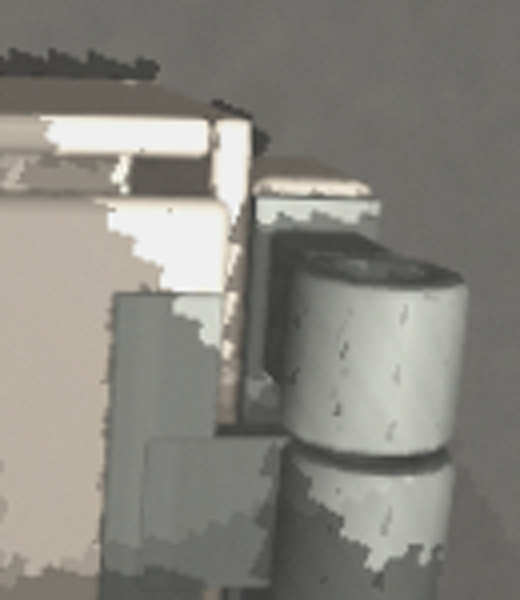

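```bash
python3 - <<'E'
from fit import *
d=np.load('w7.npz');p,q=d['p'],d['q']
qb=np.array([.61852,-.27634,-1.23713])
zl=p[2]-.0168
def loc(P): c,s=np.cos(qb[2]),np.sin(qb[2]); e=P[:,:2]-qb[:2]; return np.c_[c*e[:,0]+s*e[:,1],-s*e[:,0]+c*e[:,1]]
def tang(uv,z,sg):
    u=px(uv,(350,130)); a=loc(wplane([u],z,p,q))[0,0]; b=loc(wplane([u],z+.01,p,q))[0,0]
    sl=(b-a)/.01; return 1000*(a-sg*.01*np.hypot(1,sl))
print('box axis x R',tang((466,340),.087,1),'L',tang((289,340),.087,-1))
print('lid axis x R',tang((450,500),zl+.01,1),'L',tang((279,500),zl+.01,-1))
s=lambda n,uv,z:print(n,(1000*loc(wplane([px(uv,(350,130))],z,p,q))).round(1))
s('box +y face 60,49',(380,267),.087)
s('box -y end crest, y=31',(368,456),.097)
s('lid +y end crest y=29',(364,472),zl+.020)
im=cv2.imread('pics/j_wrist.png')
cv2.imwrite('pics/j4.png',cv2.resize(im[230:360,390:480],None,fx=5,fy=4.5,interpolation=cv2.INTER_CUBIC))
im=cv2.imread('pics/j_scene.png')
cv2.imwrite('pics/j5.png',cv2.resize(im[208:258,372:418],None,fx=12,fy=12,interpolation=cv2.INTER_CUBIC))
E
```

```text
box axis x R 58.355432951916 L 59.00264515231413
lid axis x R 58.74557048155524 L 59.46721624133588
box +y face 60,49 [[58.3 47.5]]
box -y end crest, y=31 [[55.2 29.6]]
lid +y end crest y=29 [[55.  27.9]]
```

View pics/j4.png

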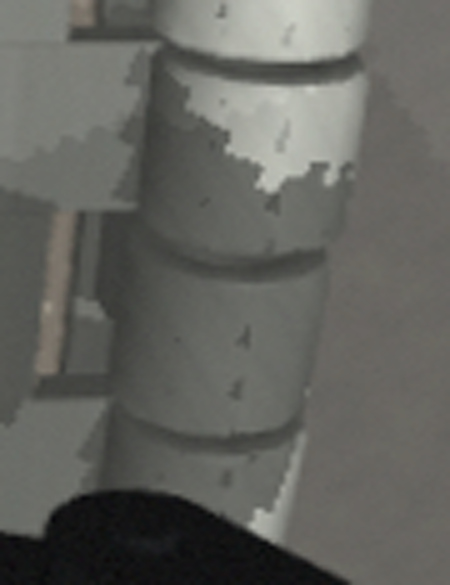

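View pics/j5.png

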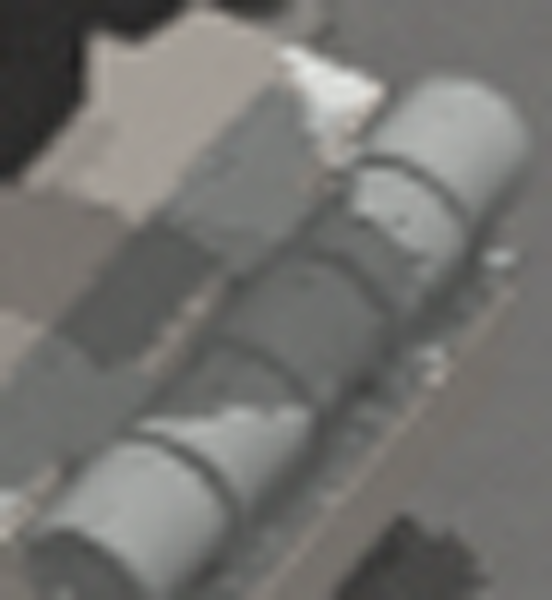

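View pics/j_scene.png

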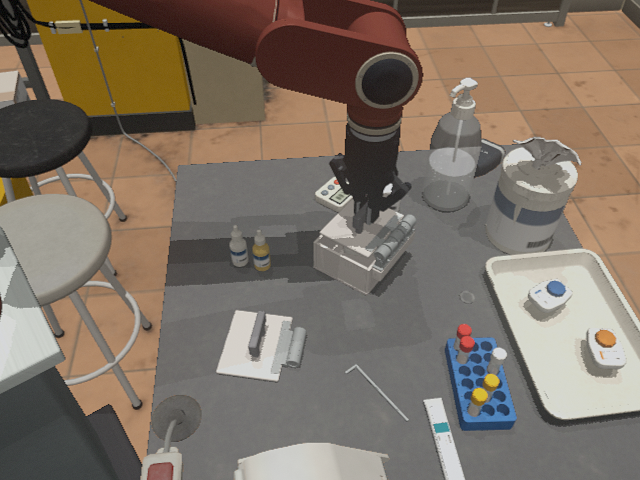

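Five knuckles lie in line with four even gaps; the lid is ~0.4 mm toward the hinge side. One small trim, then settle.

{"name": "play_rows", "arguments": {
  "commands": [
    {"dx": 0, "dy": -0.03, "dz": 0, "rx": 0, "ry": 0, "rz": 0, "claw": 1},
    {"dx": 0, "dy": -0.03, "dz": 0, "rx": 0, "ry": 0, "rz": 0, "claw": 1},
    {"dx": 0, "dy": -0.03, "dz": 0, "rx": 0, "ry": 0, "rz": 0, "claw": 1},
    {"dx": 0, "dy": -0.03, "dz": 0, "rx": 0, "ry": 0, "rz": 0, "claw": 1},
    {"dx": 0, "dy": -0.03, "dz": 0, "rx": 0, "ry": 0, "rz": 0, "claw": 1}
  ]
}}

```text
time: 8.75
tool_pos: [0.6198, -0.2799, 0.0938]
tool_rot: [-0.0, 0.986, 0.166, -0.0]
contact_force: [0.4, 0.1, -0.6]
gripper_width: 0.129
```

```bash
python3 go.py .6197 -.2799 .0938 -70.9; python3 - <<'E'
from plant import grab_frame,monitor
import cv2,numpy as np
w=grab_frame('wrist'); cv2.imwrite('pics/k2.png',cv2.resize(w[150:330,350:480],None,fx=4,fy=3.3,interpolation=cv2.INTER_CUBIC))
s=monitor.state();print(s['tool_pos'],s['contact_force'],np.abs(s['joint_vel']).max())
E
```

```text
t 8.75 pos [ 0.6198 -0.2799  0.0938] yaw -70.89 tilt 0.05 F [ 0.39  0.09 -0.58] T [0.021 0.02  0.022] w 0.129
cmd cm [-0.01 -0.    0.  ] rv [-0.0008  0.0004  0.0001]
[ 0.61974862 -0.27996078  0.09385635] [-0.33956846 -0.75093311 -1.51730084] 0.0012745179496646498
```

View pics/k2.png

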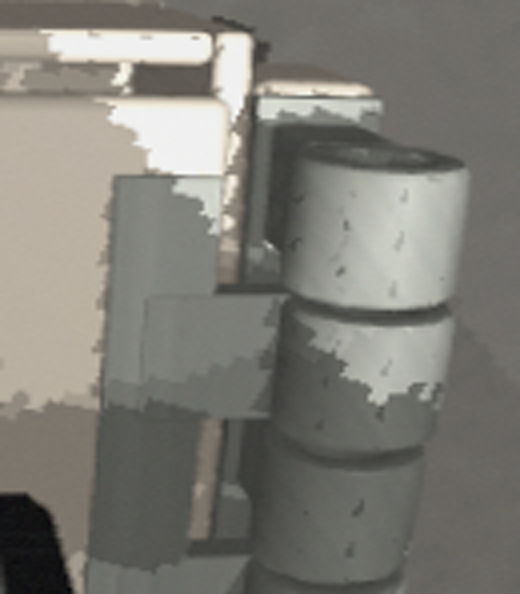

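The knuckles are in line with small even gaps (crop rows ~310, ~455), the arm is at rest, and the force is only the lid's weight. Handing in.

```bash
python3 -c "
from plant import ticket
print(ticket.job_done())"
```

```text
the job is handed in; nothing more can be done
None
```

I picked up the two-knuckle lid by its grip bar and carried it over the bottles. I lowered it slowly so its knuckles sit in the gaps between the box's three, and handed the job in at about 8.8 s with the lid still gripped.

**Last checks**
- **Alignment:** the five knuckles lie in one line with four small, even gaps. Before the last 0.3 mm trim, the wrist picture put the lid about 0.4 mm off along the box's x and 0.2 to 0.3 mm off along y. After the trim I only looked, and it still lined up.
- **Height and level:** the gripper tip is at 93.8 mm, which puts the lid's underside at about 77 mm, clear of the rim. Tool tilt is about 0.05°.
- **At rest and free:** joint speeds are about 0.001 rad/s, and the outside force is about 1.5 N, which matches the lid's weight. I saw no contact force on the way down.
- **Other items:** in the last scene picture the other lid, bottles and pin look unmoved, as does what shows of the timer; the carton is hidden behind the arm.

**Disagreements**
- The top and scene cameras disagreed by up to about 3 mm on where the box is, so I relied on the wrist view of lid against box for the final alignment.
- While the lid was still above the box, the scene camera showed its knuckles 1 to 2 pixels higher than I had predicted. I did not re-measure this at the end, but the last scene picture showed the knuckles level with the box's.

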